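# Open the tasting crock at the chocolate counter

### The job

Open the tasting crock for customers: lift the wooden lid off the sloping crock and set it down, without dropping it, right way up and wholly on the round cork mat. Once the lid is down, turn the little tag on its brass easel round, so that it sits in the easel again with its yellow face to the customers (away from the robot) instead of the brown one. Leave the jar, the gift box and the bowl where they are.

Things in the scene. Friction and masses are not known exactly. Their poses are not given: they have to be found in the camera images.
- stand: Fixed dark wooden display stand; base plate 200 x 140 x 12 mm, from x = -80 to +120. Fixed on it: a white ceramic crock, outer diameter 120, height 90, wall 6 mm, its axis leaning 30 degrees from vertical towards the stand's -x (roughly towards the robot); behind it, at x = 108, a brass lamp post 16 mm thick, 310 mm tall. Origin: on the table, on the base's centre-line; z up.
- lamp_bar (a point): Centre of the lamp bar fixed on the stand's post: a dark bar 40 mm (stand's x) by 90 mm (y) by 16 mm thick, 303 mm above the table, with a 12 mm wide brass arm back to the post. It blocks a vertical tool over the knob; a tool along the crock's leaning axis has 70 mm free between axis and bar.
- crock_mouth (a point): Centre of the crock's mouth, in the plane of its rim (axes parallel to the stand's).
- lid: Loose round wooden lid with black knob, about 200 g; starts on the crock, leaning with it; lifts off along its axis (free after 12 mm). Origin: centre of the plug's underside; z: its axis, up through the knob. Plug 100 mm diameter, z 0 to 12 (crock mouth 108 wide); disc 124 mm diameter, z 12 to 20, rests on the rim; stem 16 mm to z 32; cylindrical knob 28 mm diameter, z 32 to 56.
- lid_knob (a point): Point on the lid's axis, 47 mm above the lid's origin, inside the knob: where to grip.
- mat: Fixed round cork mat, 180 mm diameter, 5 mm thick, flat on the table. Origin: centre of its underside.
- easel: Fixed brass easel on a wooden base 80 x 110 x 10 mm. Its x points to the customers (roughly away from the robot). A 100 mm ledge along y carries the tag's lower edge; behind it a back rest, 32 mm high along its slope, 8 mm thick, leans 25 degrees back to the easel's -x. In front a lip 8 mm high; the channel between is 12 mm wide. Origin: on the table under the base's centre; z up.
- easel_seat (a point): On the easel: the corner line between ledge and back rest, middle of its length (axes parallel to the easel's). A seated tag's origin lies 3 mm from here, straight out from the back rest.
- easel_front (a point): On the easel: point straight in front of the back rest's slope, 106 mm out along its normal (forward and up) and 40 mm up the slope from the seat. Coincides with tag_front when the tag sits centred with its yellow face to the customers.
- tag: Loose tag 90 mm wide, 80 high, 6 thick, about 60 g; one face yellow with two brown stripes, the other plain dark brown. Origin: middle of its lower edge; x points out of the yellow face, y along the width, z up its height. Starts leaning 25 degrees back in the easel, brown face to the customers, yellow against the back rest; its upper 48 mm stand free above the rest.
- tag_front (a point): Point 100 mm straight out from the centre of the tag's yellow face, moving with the tag.
- jar: Bystander: amber glass jar with brass cap, 56 mm diameter, 85 mm tall, loose. Origin: centre of its underside.
- giftbox: Bystander: brown gift box with yellow ribbon, 80 x 60 x 45 mm, loose. Origin: centre of its underside.
- bowl: Bystander: blue ceramic bowl, 100 mm diameter, 40 mm tall, loose. Origin: centre of its underside.
Things that resemble listed ones, but are neither listed nor needed, are in the scene too. There is more than one size of the mat; the job needs the largest. Leave any green look-alike of the easel alone.

How it is judged:
By the outcome, as a careful person would: the job done as asked, in the order asked, and still so for the second after the job is handed in, with the robot touching nothing.
It also fails if it takes over 72 s, if anything falls off the work surface, if the arm or the gripper's body presses on something with over 40 N, if the wrist force passes 120 N, or if a joint passes its speed limit or range.

### The arm

A 7-joint arm with a two-finger parallel gripper is mounted at the origin on the work surface. World frame = base frame: x ahead of the robot, y to its left, z up, the work surface at z = 0. Lengths are in m, angles in rad, forces in N, time in s.
With the tool pointing down it reaches from about 0.4 to 0.9 m from the base axis. Payload 5.6 kg.
Tool frame: the origin (TCP) lies at the very end of the fingers, on their centre line; the grasp point (between the pads) lies 19 mm behind it; z points along the fingers, y is the line along which they close (so a half turn about z gives the same grasp; the last joint's range is limited). The gripper opens to 92 mm and grips with 3 to 60 N. Pads are 20 mm wide; open, the fingers measure 128 mm over their backs; the gripper's body (75 mm by 189 mm) begins 69 mm behind the grasp point.
Start: joints at [-1.376, 0.468, -0.012, 1.603, 0.006, 1.071, -0.056], TCP at [0.153, 0.632, 0.215] pointing down, gripper open.
Joint ranges: [-2.53, 2.53], [-0.31, 2.02], [-1.57, 1.55], [0.28, 2.44], [-1.29, 4.43], [0.15, 1.84], [-2.92, 2.92]. Speed limits (rad/s): [2.57, 2.57, 3.14, 3.14, 3.14, 3.14, 3.14].

### API

Orientations are given as a rotation vector (axis times angle).
In Python, from rig import env, eoat, planner, capture, calibration, cut_out gives the robot as it stands. Calls block until the motion is done:
- env.goto(position, orientation): joint-space move of the TCP to a pose.
- env.servo_line(position, rotation=None, rate=0.15, stop_force=None): straight line of the TCP; rotation=None keeps the orientation; rate is the mean speed in m/s. With stop_force (N) it stops when the force on the tool has changed by that much, and returns True; else False.
- env.move_j(angles): joint-space move.
- eoat.move_gripper(opening, squeeze=None): opening from 0.0 (shut) to 1.0 (fully open); squeeze is the grip in N (None keeps the last); returns when the fingers have stopped.
- env.pause(seconds).
- planner.inverse_kinematics(position, orientation): joint angles nearest the present ones, or None.
- env.observe(): the state.
- capture(name): name is "scene" or "side" or "wrist"; returns (picture, depth): 420x560x3 uint8, red, green, blue; 420x560 float32, m along the optical axis (not along the pixel's ray), 0 where there is no reading.
- calibration(name): a dict with "camera_matrix" (3x3 intrinsics, pixels), "rvec" (rotation vector, rad) and "tvec" (3), from world to camera coordinates, as OpenCV has them. Camera axes: x right, y down, z forward; pixel columns grow to the right and rows downward; lengths in m; the calibration is good to about 2 mm. A picture is of the moment at which its call begins: read the wrist's pose just before it. calibration takes no time and is no camera call; for the wrist camera it gives the pose at the moment of the call.
A pose or a line that the arm cannot do raises env.Unreachable and nothing moves.
- env.hand_in(): hands the job in; it is judged then, once.
Trained networks look in the newest picture that a camera, given by its name, has taken for a name from the list of things; names that differ only in an ending like _2 or _b are one class to them, and where a whole thing is asked for, a point or a joint stands for the part that bears it (a point fixed in the world has none). Each returns a list of dicts, best first, with "conf" (0 to 1); they miss things now and then, are a little off and sometimes report something else, mostly with a low value. They report only what shows in the picture. A call takes as long as a camera call. They do not tell look-alikes from the thing itself.
- cut_out(camera, thing): "pixels" (420x560 bool, what is visible of it) and "box" ([left, top, right, bottom] in pixels, round what is visible of it).
The state is a dict: "time_s": time; "q": joint angles; "dq": joint speeds; "effort": joint torques, N m; "ee_pos": TCP position; "tcp_rot": TCP orientation; "ft_force": force on the tool from outside, world axes, zero at the start; "moment": the same for the moment, N m; "finger_gap": opening from 0.0 (shut) to 1.0 (fully open); "grip_force": force on a finger pad.
Only numpy, scipy, OpenCV 4.12 (cv2) and the standard library are available. Lean on these libraries where they do the work, as an engineer would, in place of code of your own. Each camera call takes 0.05 s, during which the arm holds its last target. There are 200 camera calls.

## Working session

There is one attempt and no reset: what is moved stays moved. The work goes in short steps, each a Python script; the robot and the scene stay as the last script left them, time stands still between calls to the robot, and variables do not carry over. Pictures are saved under pics/ and viewed, at most 10 in all, crops included, and the job is handed in when it is done.

```bash
ls; mkdir -p pics; python3 - <<'E'
from rig import env, capture, calibration
import cv2, numpy as np
for n in ["scene","side"]:
    p,d=capture(n); np.savez("/tmp/%s.npz"%n,p=p,d=d); cv2.imwrite("pics/%s0.png"%n,p[:,:,::-1])
    c=calibration(n); R=cv2.Rodrigues(np.array(c["rvec"]))[0]; print(n,c["camera_matrix"],-R.T@np.array(c["tvec"]).ravel(),R[2])
print(env.observe()["time_s"])
E
```

```text
pics
scene [[387.96153994   0.         283.06790028]
 [  0.         387.96153994 215.95797169]
 [  0.           0.           1.        ]] [1.26389463 0.43380849 0.76851079] [-0.66846925 -0.45165935 -0.59089144]
side [[387.03691867   0.         280.8296641 ]
 [  0.         387.03691867 216.07653063]
 [  0.           0.           1.        ]] [0.40082273 0.7525466  0.67718757] [ 0.18247096 -0.82570074 -0.53378146]
0.1
```

View pics/scene0.png

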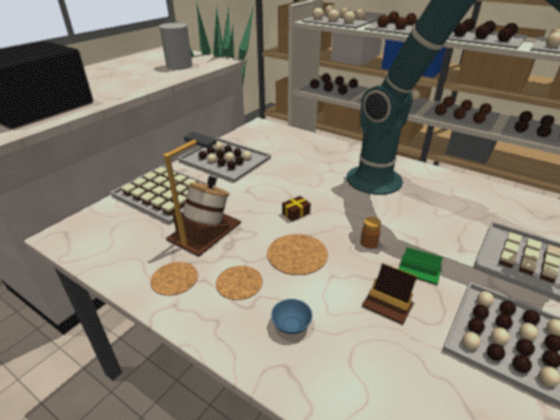

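View pics/side0.png

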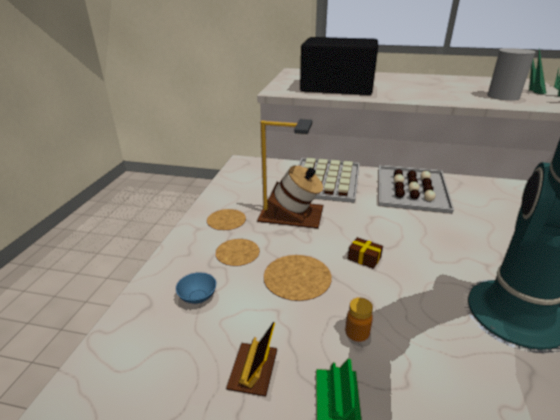

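Scene: stand/crock at (200,215) with knob ~(212,183), largest mat (297,253), brass easel with brown tag (390,292), green decoy (420,265), jar (370,232), box (296,208), bowl (292,318). Side: knob (310,173), mat (297,277), easel (253,365) with tag edge-on.

```bash
cat > h.py <<'E'
import numpy as np, cv2
from scipy.spatial.transform import Rotation as Rn
from rig import env, eoat, planner, capture, calibration, cut_out
def cloud(cam, d, mask, cal=None):
    c=cal or calibration(cam); K=np.array(c["camera_matrix"]); R=cv2.Rodrigues(np.array(c["rvec"]))[0]; t=np.array(c["tvec"]).ravel()
    v,u=np.nonzero(mask&(d>0)); z=d[v,u]
    P=np.c_[(u-K[0,2])/K[0,0]*z,(v-K[1,2])/K[1,1]*z,z]
    return (P-t)@R
def plane(P, th=.003, n=300):
    rng=np.random.default_rng(0); best=None
    for _ in range(n):
        a=P[rng.choice(len(P),3,False)]; m=np.cross(a[1]-a[0],a[2]-a[0]); 
        if np.linalg.norm(m)<1e-9: continue
        m/=np.linalg.norm(m); i=abs((P-a[0])@m)<th
        if best is None or i.sum()>best.sum(): best=i
    Q=P[best]; c=Q.mean(0); m=np.linalg.svd(Q-c,full_matrices=False)[2][2]
    return c,m*np.sign(m[2]),best
E
python3 - <<'E'
from h import *
np.set_printoptions(precision=4,suppress=True)
S={}
for cam in ["scene","side"]:
    p,d=capture(cam)
    for th in ["lid","tag","mat","easel","stand","jar","giftbox","bowl"]:
        for k,r in enumerate(cut_out(cam,th)[:4]):
            if r["conf"]<.2: continue
            P=cloud(cam,d,r["pixels"]); S[f"{cam}_{th}_{k}"]=P
            print(cam,th,k,round(r["conf"],2),np.round(r["box"]),len(P),np.median(P,0),np.percentile(P,2,axis=0),np.percentile(P,98,axis=0))
np.savez("/tmp/S.npz",**S)
E
```

```text
scene lid 0 0.94 [188. 176. 230. 196.] 369 [ 0.5593 -0.3041  0.1528] [ 0.5085 -0.3628  0.1128] [ 0.6103 -0.2537  0.1735]
scene tag 0 0.75 [163. 133. 242. 256.] 3650 [ 0.6377 -0.2895  0.0889] [ 0.5218 -0.3671  0.0082] [ 0.6988 -0.2446  0.3118]
scene tag 1 0.59 [375. 266. 419. 303.] 1062 [0.545  0.2839 0.0673] [0.5287 0.2402 0.0345] [0.5607 0.3254 0.0988]
scene mat 0 0.74 [267. 233. 330. 277.] 1974 [ 0.5341 -0.0095  0.0058] [ 0.45   -0.0923  0.0025] [0.6091 0.0693 0.0088]
scene mat 1 0.7 [150. 262. 194. 298.] 1205 [ 0.8037 -0.2364  0.0043] [ 0.7451 -0.2936  0.0011] [ 0.8581 -0.1809  0.0072]
scene mat 2 0.58 [216. 265. 264. 302.] 1265 [ 0.7157 -0.0795  0.0043] [ 0.6565 -0.1376  0.0012] [ 0.7714 -0.0235  0.0073]
scene easel 0 0.71 [398. 248. 442. 285.] 1080 [0.3978 0.3136 0.0299] [0.3671 0.258  0.0054] [0.4276 0.3604 0.0528]
scene easel 1 0.7 [281. 195. 308. 225.] 565 [ 0.3718 -0.1153  0.0391] [ 0.3229 -0.1756  0.0002] [ 0.4034 -0.0874  0.0482]
scene easel 2 0.6 [363. 287. 417. 323.] 991 [0.5768 0.2875 0.0115] [0.5427 0.2309 0.0014] [0.6044 0.3358 0.0393]
scene stand 0 0.86 [164. 131. 24
[... 1612 characters left out ...]

side easel 1 0.92 [312. 359. 361. 420.] 2250 [0.3934 0.3155 0.0235] [0.3543 0.2591 0.0062] [0.4332 0.3569 0.0508]
side stand 0 0.85 [257. 117. 325. 230.] 3087 [ 0.6089 -0.2725  0.0728] [ 0.5104 -0.653  -0.0013] [ 0.7093 -0.2437  0.3087]
side jar 0 0.61 [344. 297. 370. 344.] 978 [0.3652 0.161  0.0579] [0.3409 0.1251 0.006 ] [0.3899 0.1696 0.0848]
side giftbox 0 0.92 [347. 237. 383. 266.] 764 [ 0.3577 -0.107   0.0392] [ 0.3164 -0.1519  0.0007] [ 0.4001 -0.0857  0.0453]
side bowl 0 0.94 [177. 273. 214. 301.] 980 [0.7622 0.0971 0.022 ] [0.7098 0.0677 0.0024] [0.7979 0.16   0.0391]
side bowl 1 0.68 [224. 334. 276. 397.] 1667 [0.5679 0.303  0.0088] [ 0.5253  0.233  -0.0006] [0.6034 0.3368 0.0487]
```

```bash
python3 - <<'E'
from h import *
np.set_printoptions(precision=4,suppress=True)
S=np.load("/tmp/S.npz")
for cam in ["scene","side"]:
    P=S[cam+"_lid_0"]; c,m,i=plane(P); print(cam,"lid",c,m,i.sum(),"tilt",np.degrees(np.arccos(m[2])),"az",np.degrees(np.arctan2(m[1],m[0])))
    h=(P-c)@m; k=P[(h>.013)&(h<.045)]; kk=k-np.outer((k-c)@m,m); print(" knob n",len(k),"proj",np.median(kk,0),"hmax",np.percentile(h,[90,95,98,100]))
    # disc centre: fit circle rad 62 via rect of in-plane points
    u=np.cross([0,1,0],m);u/=np.linalg.norm(u);v=np.cross(m,u); q=np.c_[(P[i]-c)@u,(P[i]-c)@v]
    (x,y),r=cv2.minEnclosingCircle(q.astype(np.float32)); print(" disc c",c+x*u+y*v,r)
    for th,zz in [("tag_1" if cam=="scene" else "tag_0",None)]:
        P=S[cam+"_"+th]; c,m,i=plane(P); Q=P[i]; print(cam,"tag",c,m,i.sum(),"tilt",np.degrees(np.arcsin(m[2])),"az",np.degrees(np.arctan2(m[1],m[0])))
        z=np.array([0,0,1])-m[2]*m; z/=np.linalg.norm(z); y=np.cross(z,m)
        a=np.c_[(Q-c)@y,(Q-c)@z]; print("  rect",cv2.minAreaRect(a.astype(np.float32)),np.percentile(a,[1,99],axis=0)); lo=np.percentile(a,[1,99],axis=0).mean(0); print("  centre",c+lo[0]*y+lo[1]*z,"top z",np.percentile(Q[:,2],99.5))
    P=S[cam+"_"+("easel_2" if cam=="scene" else "easel_0")]; b=P[(abs(P[:,2]-.0105)<.004)]; r=cv2.minAreaRect(b[:,:2].astype(np.float32)*1000); print(cam,"easelbase",r,len(b))
    P=S[cam+"_stand_0"]; b=P[(abs(P[:,2]-.0115)<.004)]; r=cv2.minAreaRect(b[:,:2].astype(np.float32)*1000); print(cam,"standbase",r,len(b))
    b=P[(P[:,2]>.285)&(P[:,1]>-.4)]; r=cv2.minAreaRect(b[:,:2].astype(np.float32)*1000); print(cam,"lamp top",r,len(b),b[:,2].max())
    b=P[(P[:,2]>.18)&(P[:,2]<.27)&(P[:,1]>-.4)]; print(" post",np.median(b,0))
    P=S[cam+("_mat_0" if cam=="scene" else "_mat_1")]; print(cam,"mat",cv2.minEnclosingCircle(P[P[:,2]<.012][:,:2].astype(np.float32)))
E
```

```text
scene lid [ 0.5676 -0.3006  0.1458] [-0.4835  0.0162  0.8752] 253 tilt 28.933874214666723 az 178.0758717095338
 knob n 70 proj [ 0.5632 -0.3067  0.1434] hmax [0.0244 0.0308 0.0344 0.0368]
 disc c [ 0.5568 -0.3129  0.14  ] 0.06277649849653244
scene tag [0.5447 0.2836 0.0671] [0.9026 0.0341 0.4291] 980 tilt 25.408840060825124 az 2.1620347401541937
  rect ((-0.0010500624775886536, -0.0006848946213722229), (0.07553129643201828, 0.08957105129957199), 89.46351623535156) [[-0.0443 -0.0369]
 [ 0.0426  0.0362]]
  centre [0.5449 0.2828 0.0668] top z 0.10036637226813293
scene easelbase ((566.2968139648438, 282.44146728515625), (77.92044830322266, 110.17761993408203), 2.8003764152526855) 570
scene standbase ((602.946533203125, -311.61785888671875), (199.80007934570312, 140.00978088378906), 0.3592272698879242) 733
scene lamp top ((625.9271240234375, -312.5929260253906), (87.95848083496094, 145.6299285888672), 89.16779327392578) 495 0.3137546621366739
 post [ 0.6941 -0.3075  0.227 ]
scene mat ((0.5243024230003357, -0.013384404592216015), 0.09325521439313889)
side lid [ 0.5586 -0.3033  0.1369] [-0.
[... 307 characters left out ...]

  rect ((-0.008383456617593765, -0.008261825889348984), (0.08318380266427994, 0.09494873136281967), 89.99993133544922) [[-0.0511 -0.0481]
 [ 0.0384  0.033 ]]
  centre [0.5478 0.2833 0.0619] top z 0.09854155859976094
side easelbase ((565.010986328125, 282.95654296875), (79.76031494140625, 110.53499603271484), 1.7434741258621216) 1078
side standbase ((679.575927734375, -651.8221435546875), (215.3087921142578, 871.1283569335938), 12.502266883850098) 658
side lamp top ((613.0597534179688, -320.94091796875), (86.89131927490234, 153.01629638671875), 70.72442626953125) 388 0.31019105535947006
 post [ 0.6894 -0.3074  0.2284]
side mat ((0.5258142948150635, -0.01593141444027424), 0.09472458064556122)
```

```bash
cat >> h.py <<'E'
def ori(z,y):
    z=np.array(z,float);z/=np.linalg.norm(z);y=np.array(y,float);y-=y@z*z;y/=np.linalg.norm(y)
    return Rn.from_matrix(np.c_[np.cross(y,z),y,z]).as_rotvec()
s30,c30=.5,np.sqrt(.75)
AX=np.array([-.5,-.0035,c30])           # lid axis up
LID=np.array([.557,-.312,.138])         # disc top centre (lid z=20)
yaw=np.radians(2.2); E_x=np.array([np.cos(yaw),np.sin(yaw),0]); E_y=np.array([-np.sin(yaw),np.cos(yaw),0]); Z=np.array([0,0,1.])
c25,s25=np.cos(np.radians(25)),np.sin(np.radians(25))
TN=c25*E_x+s25*Z; TZ=-s25*E_x+c25*Z     # rest normal, tag up
TC=np.array([.5455,.283,.066])          # brown face centre
MAT=np.array([.5265,-.0115,.005])
E
python3 - <<'E'
from h import *
np.set_printoptions(precision=3,suppress=True)
print(env.observe()["tcp_rot"], Rn.from_rotvec(env.observe()["tcp_rot"]).as_matrix())
for s in (1,-1):
    o=ori(-AX,[0,s,0]); 
    for b in (-.008,.11): print("lid",s,planner.inverse_kinematics(LID-0*AX+AX*(-b if b<0 else b),o))
    print("w",planner.inverse_kinematics([.42,-.2,.38],o), "mat",planner.inverse_kinematics(MAT+[0,0,.028],ori([0,0,-1],[0,s,0])))
    t=TC-3e-3*TN
    for b in (8,100): print("tag",s,planner.inverse_kinematics(t+TZ*b/1000,ori(-TZ,s*TN)))
E
```

```text
[0.373 3.119 0.   ] [[-0.972  0.236  0.   ]
 [ 0.236  0.972  0.   ]
 [-0.     0.    -1.   ]]
lid 1 [ 1.154  0.473 -0.66   2.026 -0.039  0.293  2.219]
lid 1 [ 1.262  0.252 -0.66   2.041 -0.332  0.499  2.482]
w [ 0.311 -0.269  0.203  2.14  -0.275  0.824  2.233] mat [-0.298  0.543  0.32   2.04  -0.291  0.601  1.791]
tag 1 [-1.07   0.501  0.482  2.139  0.159  0.196 -0.792]
tag 1 [-1.124  0.281  0.461  2.169  0.37   0.395 -0.981]
lid -1 [ 0.078  0.43   0.656  2.093 -1.221  0.599  0.081]
lid -1 [-0.281  0.29   1.134  2.125 -1.012  0.762 -0.063]
w [ 0.311 -0.269  0.203  2.14  -0.275  0.824 -0.909] mat [-0.553  0.611  0.652  2.056 -0.597  0.668 -1.074]
tag -1 [-0.718  0.466  0.052  2.117  0.866  0.305  1.704]
tag -1 [-0.699  0.273 -0.03   2.143  0.659  0.468  1.898]
```

```bash
python3 - <<'E'
from h import *
np.set_printoptions(precision=3,suppress=True)
o=ori(-AX,[0,-1,0])
env.goto([.25,.45,.40],env.observe()["tcp_rot"]) if planner.inverse_kinematics([.25,.45,.40],env.observe()["tcp_rot"]) is not None else print("skip")
env.goto([.42,-.2,.38],o)
P=LID+.11*AX
env.servo_line(P,rate=.25)
print(env.observe()["q"],env.observe()["time_s"],"grasp ik",planner.inverse_kinematics(LID+.008*AX,o))
c=calibration("wrist"); p,d=capture("wrist"); cv2.imwrite("pics/w1.png",p[:,:,::-1])
for r in cut_out("wrist","lid")[:2]:
    Q=cloud("wrist",d,r["pixels"],c); ctr,m,i=plane(Q,.002); print(r["conf"],r["box"],len(Q),ctr,m,i.sum())
    h=(Q-ctr)@m; k=Q[(h>.03)&(h<.042)]; print("knobtop",len(k),k.mean(0),np.median(((k-ctr)@m)))
    kc=(k.min(0)+k.max(0))/2; print("knob c",kc)
    print("offset of knob from axis, y / perp",(kc-LID)[1],(kc-LID)@np.cross(AX,[0,1,0]),(kc-LID)@AX)
    Q=Q[i];u=np.cross([0,1,0],m);u/=np.linalg.norm(u);v=np.cross(m,u); (x,y),rr=cv2.minEnclosingCircle(np.c_[(Q-ctr)@u,(Q-ctr)@v].astype(np.float32)); print("disc c",ctr+x*u+y*v,rr)
E
```

```text
[ 0.94   0.199 -0.294  2.06  -0.53   0.532 -0.493] 5.4167 grasp ik [ 0.884  0.403 -0.326  2.042 -0.549  0.326 -0.471]
0.93 [221.3, 142.6, 353.1, 272.9] 13367 [ 0.558 -0.317  0.14 ] [-0.499 -0.004  0.867] 12275
knobtop 878 [ 0.538 -0.317  0.17 ] 0.035881177412749515
knob c [ 0.538 -0.317  0.169]
offset of knob from axis, y / perp -0.005386872858338665 0.0005814004198001453 0.036470568562890354
disc c [ 0.555 -0.317  0.138] 0.06196006387472153
0.67 [179.7, 5.5, 403.4, 281.4] 25693 [ 0.568 -0.317  0.311] [-0.002  0.001  1.   ] 18512
knobtop 0 [nan nan nan] nan<stdin>:12: RuntimeWarning: Mean of empty slice.
  ret = um.true_divide(
  return _methods._mean(a, axis=axis, dtype=dtype,
  ret = ret.dtype.type(ret / rcount)
Traceback (most recent call last):
ValueError: zero-size array to reduction operation minimum which has no identity
```

View pics/w1.png

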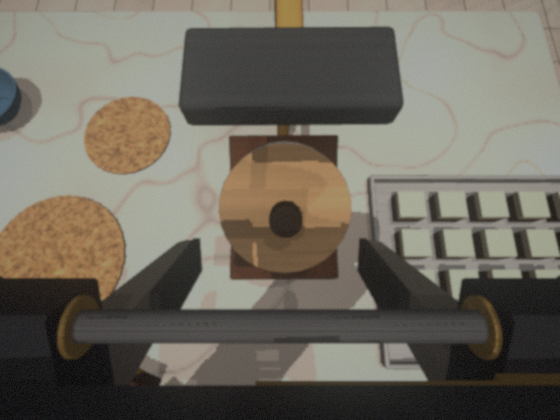

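The lid disc is at (286,206) and the knob at (286,218), about 5 mm to the right of the finger centre-line (~280). The lamp bar above is clear. I'll shift y to -0.316 and grip.

```bash
python3 - <<'E'
from h import *
np.set_printoptions(precision=3,suppress=True)
o=ori(-AX,[0,-1,0]); L=np.array([.5565,-.316,.1385])
env.servo_line(L+.09*AX,rate=.15)
print("stop",env.servo_line(L+.009*AX,rate=.12,stop_force=8))
eoat.move_gripper(0.0,squeeze=35)
s=env.observe(); print(s["finger_gap"]*92,s["grip_force"],s["ft_force"],s["ee_pos"],s["time_s"])
env.servo_line(np.array(s["ee_pos"])+.03*AX,rate=.06); s=env.observe(); print(s["finger_gap"]*92,s["ft_force"],s["time_s"])
env.servo_line(np.array(s["ee_pos"])+.06*AX,rate=.15); s=env.observe(); print(s["finger_gap"]*92,s["ft_force"],s["time_s"],s["q"])
P=np.array([.42,-.2,.35])
for b in (1,-1): print(planner.inverse_kinematics(MAT+[0,0,.15],ori([0,0,-1],[0,-1,0])))
E
```

```text
stop False
27.063098591155605 34.999900460243225 [ 0.241 -0.466  0.079] [ 0.552 -0.316  0.146] 7.6167
27.432286769704397 [ 1.437 -0.302 -1.845] 8.2667
27.443283260456887 [-0.353  1.166 -2.634] 8.8167 [ 0.939  0.224 -0.295  2.055 -0.533  0.512 -0.484]
[ 0.164  0.353 -0.248  1.945  0.112  0.857 -1.714]
[ 0.164  0.353 -0.248  1.945  0.112  0.857 -1.714]
```

```bash
python3 - <<'E'
from h import *
np.set_printoptions(precision=3,suppress=True)
env.servo_line([.44,-.18,.30],rate=.25)
o=ori([0,0,-1],[0,-1,0])
env.goto(MAT+[0,0,.12],o)
env.servo_line(MAT+[0,0,.05],rate=.1)
p,d=capture("side"); cv2.imwrite("pics/s2.png",p[150:350,180:420][:,:,::-1].repeat(3,0).repeat(3,1))
print("stop",env.servo_line(MAT+[0,0,.022],rate=.025,stop_force=3))
s=env.observe(); print(s["finger_gap"]*92,s["ft_force"],s["moment"],s["ee_pos"],s["time_s"],s["q"])
E
```

```text
stop True
27.135020188806543 [-0.531 -0.515  3.895] [-0.001  0.144 -0.024] [ 0.526 -0.012  0.033] 12.575 [ 0.508  0.658 -0.7    1.987  0.634  0.727 -2.153]
```

View pics/s2.png

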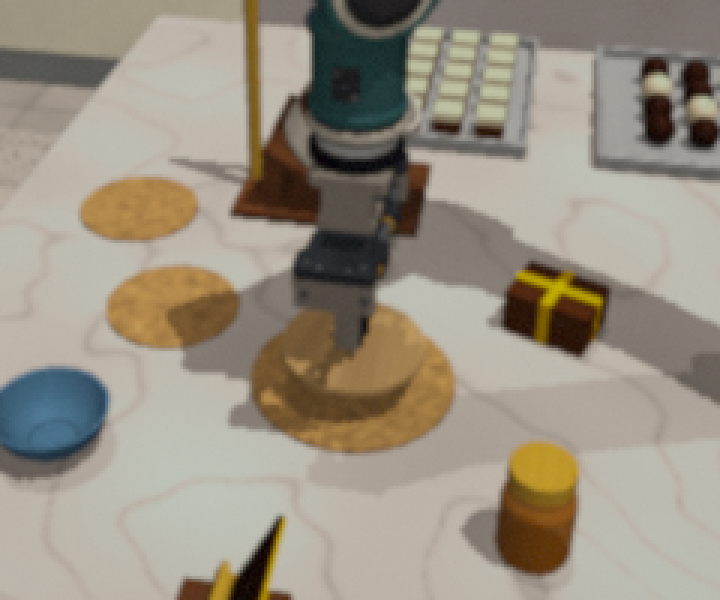

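The lid hangs level above the large mat (disc at ~(355,345) in the crop, mat (350,385)); contact height matches. Release and go to the tag.

```bash
python3 - <<'E'
from h import *
np.set_printoptions(precision=3,suppress=True)
eoat.move_gripper(0.7)
P=np.array(env.observe()["ee_pos"]); env.servo_line(P+[0,0,.06],rate=.1); env.servo_line(P+[-.03,.06,.25],rate=.3)
t=TC-3e-3*TN
env.move_j([-.9,.25,.25,2.15,.3,.45,-.9])
for s in (1,-1): print(s,planner.inverse_kinematics(t+TZ*.10,ori(-TZ,s*TN)))
env.goto(t+TZ*.10,ori(-TZ,TN))
print(env.observe()["q"],env.observe()["time_s"])
c=calibration("wrist"); p,d=capture("wrist"); cv2.imwrite("pics/w3.png",p[:,:,::-1]); np.savez("/tmp/w3.npz",p=p,d=d,**{k:np.array(v) for k,v in c.items()})
for r in cut_out("wrist","tag")[:2]:
    Q=cloud("wrist",d,r["pixels"],c); ctr,m,i=plane(Q,.0015); print(r["conf"],r["box"],len(Q),ctr,m,i.sum())
    a=np.c_[(Q-t)@TN,(Q-t)@E_y,(Q-t)@TZ]; print(np.percentile(a,[1,5,25,50,75,95,99],axis=0)*1000)
p,d=capture("side")
for r in cut_out("side","lid")[:1]:
    Q=cloud("side",d,r["pixels"]); ctr,m,i=plane(Q,.002); print("lid",ctr,m,cv2.minEnclosingCircle(Q[i][:,:2].astype(np.float32)))
E
```

```text
1 [-1.012  0.273  0.329  2.162  0.46   0.412 -1.066]
-1 [ 0.288  0.706 -1.316  2.09   1.338  1.021  1.444]
[-1.011  0.273  0.328  2.162  0.457  0.413 -1.062] 16.8083
0.7 [278.2, 161.2, 286.1, 280.5] 897 [0.527 0.28  0.098] [-0.434 -0.013  0.901] 807
[[ -3.779 -47.119 -42.671]
 [ -2.988 -43.52   11.424]
 [ -2.121 -24.304  36.117]
 [ -0.561   0.411  36.634]
 [  0.996  24.305  37.124]
 [  2.395  41.933  37.794]
 [  3.698  42.208  38.206]]
lid [0.518 0.037 0.023] [-0.019 -0.014  1.   ] ((0.5148234367370605, 0.03169720619916916), 0.026622392237186432)
```

View pics/w3.png

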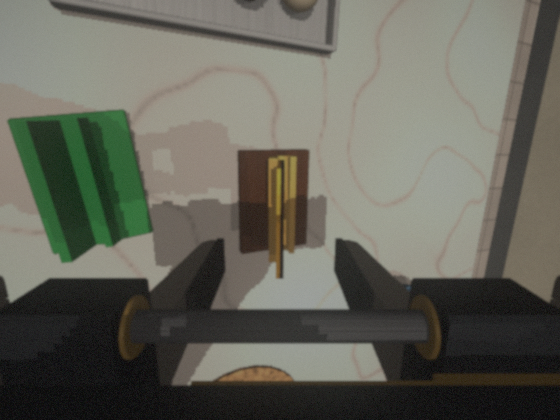

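```bash
python3 - <<'E'
from h import *
np.set_printoptions(precision=2,suppress=True)
w=np.load("/tmp/w3.npz"); c={k:w[k] for k in ("camera_matrix","rvec","tvec")}; t=TC-3e-3*TN
m=np.zeros((420,560),bool); m[140:290,230:315]=1
Q=cloud("wrist",w["d"],m,c); a=np.c_[(Q-t)@TN,(Q-t)@E_y,(Q-t)@TZ]*1000
b=a[(abs(a[:,0])<8)&(a[:,2]>28)]
print(len(b),"y",b[:,1].min(),b[:,1].max(),"z",np.median(b[:,2]))
for lo in range(-45,45,15):
    s=b[(b[:,1]>=lo)&(b[:,1]<lo+15)]; print(lo,len(s),s[:,0].min(),s[:,0].max(),np.median(s[:,0]),np.median(s[:,2]))
B=Q[(abs(Q[:,2]-.010)<.003)]; print("base",len(B),cv2.minAreaRect(B[:,:2].astype(np.float32)*1000))
E
```

```text
856 y -47.8669102729518 42.28955137321091 z 36.680652161479586
-45 133 -3.79663688436262 1.9301757572359244 -0.5360275362413244 36.742298102373695
-30 142 -3.766738508206432 1.8854017888712065 -1.3396008636205368 36.75059213524972
-15 130 -3.72852193266347 1.8328191563239515 -0.5590767113986725 36.752018883085235
0 137 -2.918914241377447 2.521758062379587 -0.5696843634616315 36.65256282972699
15 152 -2.8962132260363487 2.496280449138212 -0.20663283018136142 36.53546808878839
30 137 -2.8680156922177282 2.4480927457596513 -0.5914369510990892 36.5731966615863
base 4273 ((562.8394775390625, 279.2854309082031), (80.07514190673828, 109.9942855834961), 1.663536548614502)
```

The tag is edge-on at column 281, rows 161–280, between the fingers and aligned with the channel. I'll correct by about -3 mm in y and height, and use yaw 1.7°.

```bash
cat >> h.py <<'E'
T0=TC-3e-3*TN-.0006*TN-.0028*E_y-.0033*TZ   # tag centre, wrist-refined
yaw=np.radians(1.7); E_x=np.array([np.cos(yaw),np.sin(yaw),0]); E_y=np.array([-np.sin(yaw),np.cos(yaw),0])
TN=c25*E_x+s25*Z; TZ=-s25*E_x+c25*Z
E
python3 - <<'E'
from h import *
np.set_printoptions(precision=4,suppress=True)
env.servo_line(T0+.09*TZ,ori(-TZ,TN),rate=.1)
eoat.move_gripper(.35)
print("stop",env.servo_line(T0+.008*TZ,rate=.1,stop_force=6))
f0=np.array(env.observe()["ft_force"]);eoat.move_gripper(0.0,squeeze=20)
s=env.observe(); print(s["finger_gap"]*92,s["grip_force"],np.array(s["ft_force"])-f0,s["ee_pos"],T0+.008*TZ,s["time_s"])
env.servo_line(T0+.03*TZ,rate=.05); env.servo_line(T0+.12*TZ,rate=.15)
s=env.observe(); print(s["finger_gap"]*92,s["ft_force"],s["time_s"],s["q"])
q=np.array(s["q"]); q[6]+=np.pi; env.move_j(q)
s=env.observe(); print(s["q"],np.array(s["ee_pos"])-T0-.12*TZ,s["time_s"],(Rn.from_rotvec(s["tcp_rot"]).inv()*Rn.from_rotvec(ori(-TZ,-TN))).magnitude())
p,d=capture("scene"); cv2.imwrite("pics/s4.png",cv2.resize(p[200:350,310:510][:,:,::-1],(800,600),interpolation=cv2.INTER_NEAREST))
E
```

```text
stop False
5.4970213013831 19.999330043792725 [0.1084 0.6506 2.6615] [0.5408 0.2803 0.0693] [0.5404 0.28   0.0687] 19.4
5.927888365843721 [-0.1036 -0.369  -0.0105] 20.7417 [-1.0232  0.2356  0.3275  2.1666  0.4633  0.4521 -1.0754]
[-1.0231  0.2358  0.3275  2.1666  0.4633  0.4521  2.0659] [-0.0005 -0.0005 -0.0011] 23.3917 0.0018393906701993483
```

View pics/s4.png

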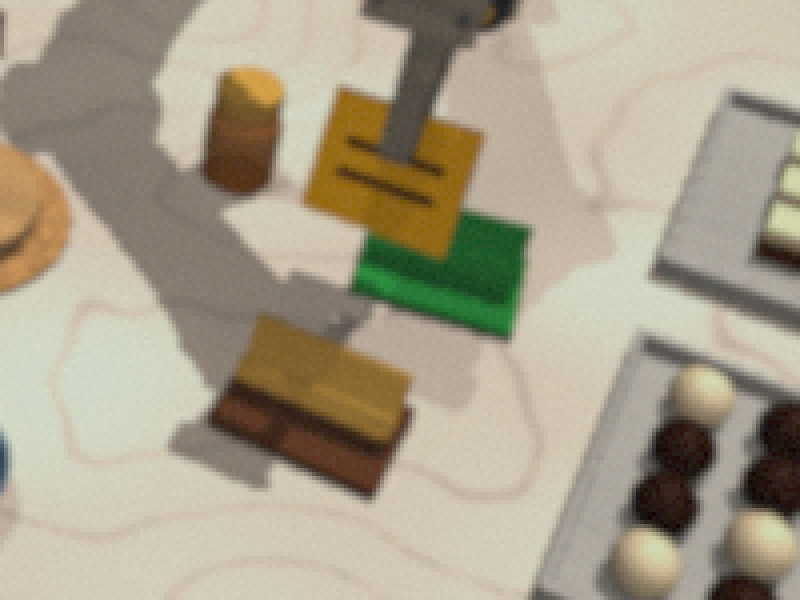

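The yellow face with stripes now points to the customers, with the tag upright in the gripper above the empty easel. Lowering it.

```bash
python3 - <<'E'
from h import *
np.set_printoptions(precision=4,suppress=True)
o=ori(-TZ,-TN); F=.0015*TN
env.servo_line(T0+F+.05*TZ,o,rate=.15)
env.servo_line(T0+F+.014*TZ,rate=.06)
print("stop",env.servo_line(T0+F+.004*TZ,rate=.02,stop_force=3))
s=env.observe(); print("along TZ",(np.array(s["ee_pos"])-T0)@TZ,(np.array(s["ee_pos"])-T0)@TN,s["finger_gap"]*92,s["ft_force"],s["moment"],s["time_s"])
E
```

```text
stop True
along TZ 0.008129078137812789 0.0016370708960598609 6.010533719737498 [-0.3941  1.2207  0.8874] [ 0.0945  0.1994 -0.0018] 25.175
```

```bash
python3 - <<'E'
from h import *
np.set_printoptions(precision=4,suppress=True)
eoat.move_gripper(.3); env.pause(.3)
env.servo_line(T0+.0015*TN+.10*TZ,rate=.08)
env.servo_line(T0+np.array([-.12,0,.28]),rate=.25)
env.pause(.3)
for cam in ("scene","side"):
    p,d=capture(cam); cv2.imwrite(f"pics/f_{cam}.png",p[:,:,::-1] if cam=="scene" else cv2.resize(p[200:420,180:400][:,:,::-1],(600,600)))
    for r in cut_out(cam,"tag")[:3]:
        Q=cloud(cam,d,r["pixels"]); 
        if abs(np.median(Q[:,1])-.28)<.06:
            c,m,i=plane(Q); print(cam,"tag",r["conf"],r["box"],c,m,np.degrees(np.arcsin(m[2])),np.percentile(Q,[1,99],axis=0))
    for r in cut_out(cam,"lid")[:3]:
        Q=cloud(cam,d,r["pixels"]); c,m,i=plane(Q,.002); print(cam,"lid",r["conf"],r["box"],c,m,cv2.minEnclosingCircle(Q[i][:,:2].astype(np.float32)))
print(env.observe()["time_s"])
E
```

```text
scene tag 0.69 [375.2, 263.5, 416.6, 301.4] [0.5445 0.283  0.0667] [0.8912 0.0222 0.453 ] 26.93602498328443 [[0.4492 0.2379 0.0049]
 [0.5623 0.3266 0.0996]]
scene lid 0.63 [276.4, 236.3, 320.4, 265.7] [ 0.5319 -0.0056  0.0256] [ 0.0008 -0.0013  1.    ] ((0.5254017114639282, -0.007415941916406155), 0.06350701302289963)
side tag 0.88 [249.5, 324.9, 275.4, 378.3] [0.5435 0.29   0.0692] [0.8811 0.0389 0.4714] 28.123493010827104 [[0.5256 0.2406 0.0296]
 [0.5655 0.3271 0.0976]]
side lid 0.71 [273.1, 253.2, 322.6, 287.5] [ 0.5254 -0.0017  0.0229] [0.0018 0.0042 1.    ] ((0.5269054174423218, -0.009320219047367573), 0.06265466660261154)
28.8417
```

View pics/f_scene.png

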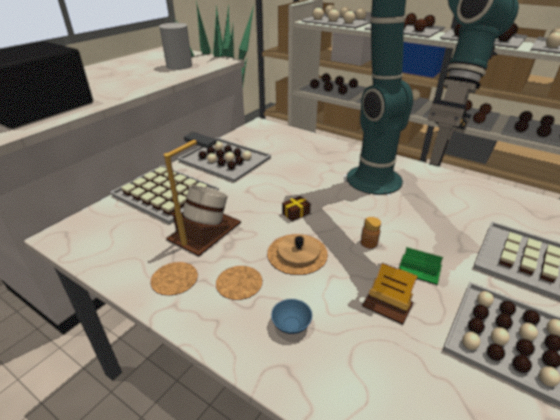

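View pics/f_side.png

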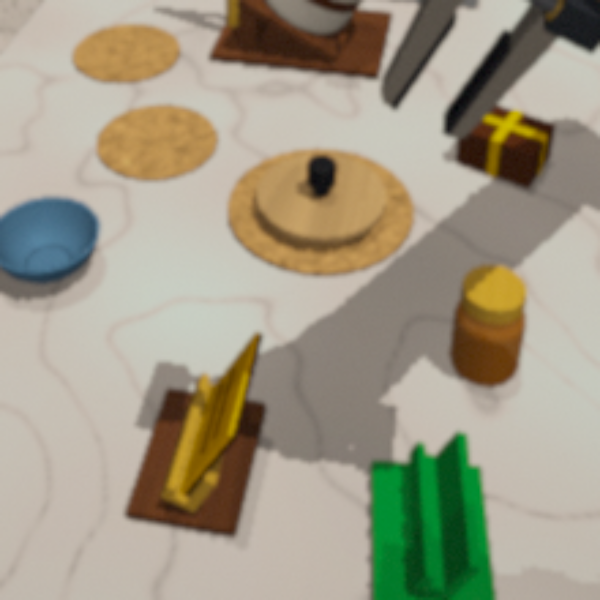

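The lid sits upright inside the largest mat (side crop (320,200)). The tag is seated with its yellow face out (scene (392,285)), and the bystanders haven't moved.

```bash
python3 -c "
from rig import env
print(env.hand_in())"
```

```text
the job is handed in; nothing more can be done
None
```

The job is handed in after about 29 s of robot time: the lid stands right way up and wholly on the largest cork mat, and the tag is back in its brass easel with the yellow face to the customers, leaning about 1.5° further back than before.

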